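# Bring the jar with the ajar lid round to the front of the rinsing carousel and close it

### The job

One jar in the rinsing carousel has been left under the clear hood with its lid ajar, so the solvent is evaporating. Lift the sprung index knob, turn the carousel until that jar stands at the pointer in the hood's open front and let the knob drop home; then nudge the lid across the rim until it falls in and sits fully down and level. Leave the other jars standing in their places and everything round the stand where it is.

Things in the scene. Friction and masses are not known exactly. Their poses are not given: they have to be found in the camera images.
- load_place (a point): Loading place of the fixed stand (white round base, 220 mm across, 16 mm high): where the centre of a jar's mouth is when the jar stands at the dark pointer in the hood's open front. Stand axes: -x runs from the carousel's upright axis out through the open front, z up; the axis lies 66 mm from this point along +x.
- hood_middle (a point): Point of the carousel's axis at the height of the hood's underside (z = 0.100). The clear flat hood, 4 mm thick with a metal edge, covers radii 26 to 110 mm round here except the open front, which reaches 55 degrees to either side of the stand's -x. Four 8 mm posts at radius 104 mm carry it, the nearest 66 degrees either side of the front, nuts up to z = 0.109.
- carousel (a joint): Turn of the carousel, an aluminium disc 194 mm across (top at z = 0.028) with six places 60 degrees apart at 66 mm radius; rad, 0 at the start, positive counter-clockwise seen from above. Free while the knob is lifted, locked while it is home. Five places hold jars; the one opposite the front is empty.
- index_knob (a joint): Lift of the index knob, m: 0 at home, 0.014 at most. A spring pushes it down with 3.5 N at home, 7 N at full lift. Its pin frees the carousel once lifted more than 9 mm, rides on the base at about 8.5 mm if let down between two places, and drops back to 0 by itself at each 60 degree step.
- knob_middle (a point): Centre of the black fluted round index knob, 29 mm across and 30 mm tall, on the carousel's axis; the point is half-way up its grip. At home its underside is at z = 0.110, just above the 28 mm hub (top at z = 0.108). Knob and carousel turn together.
- open_jar_rim (a point): Centre of the mouth, at rim height (z = 0.074), of the jar whose lid is ajar: a straight glass jar 44 mm across and 46 mm high with a flat flanged rim 50 mm across, mouth 38 mm. It stands loose between four short pins on the carousel, one place to the left or right of the front at the start. The mouth points up along z.
- loose_lid_seat (a point): The ajar lid: black disc 50 mm across, 6 mm thick; below it a plug 8 mm deep and 34.5 mm wide. Point: centre of the disc's underside, z axis up. At the start the lid lies level, plug's foot on the rim, 15 to 17.5 mm off the jar's centre, this point 8 mm above the rim; when seated the disc lies on the rim and the point is at the centre of the mouth.
- loose_lid_top (a point): Top of the ajar lid: centre of its 26 mm wide, 2 mm raised middle, 8 mm above the disc's underside. The lid weighs about 45 g; its plug has 1.7 mm of play all round in the mouth. Jolts can tip it off: turn the carousel smoothly.
- jar_1_rim (a point): Centre of the mouth, at rim height, of another jar of the same kind, its lid already pressed in tight (top 8 mm above this point), standing loose one place beside the front at the start, on the side opposite the open jar.
- jar_2_rim (a point): Centre of the mouth, at rim height, of another jar of the same kind, its lid already pressed in tight (top 8 mm above this point), held fast in its place, at the front at the start. Two more such jars stand in the rear places.
- blower: Rubber hand blower, 51 mm across, 116 mm tall, standing to the left of the stand; origin at the centre of its foot.
- spool: Thread spool, 28 mm across, 30 mm tall, standing on the pad to the right of it; origin at the centre of its foot.
- brush: Brush 137 mm long and 11 mm thick, lying in front of the stand; origin at the middle of its underside.
Not all that is in view belongs to the job. Leave any purple or yellow look-alike of the part that bears jar_1_rim alone.

How it is judged (in metres and radians):
On the way, in this order (a step that is already met when the one before it is completed fails the run):
1. the index knob is lifted clear, so that the carousel is free (value of joint index_knob above 0.0092 m), for 0.1 s.
2. the jar with the ajar lid stands at the loading place and the knob has dropped home (value of joint index_knob below 0.002 m and horizontal distance between open_jar_rim and load_place below 0.006 m), for 0.2 s.
At the end, for the whole second after the job is handed in: The open jar's mouth is within 6 mm of the loading place with the index knob home (lift under 2 mm); its lid is seated within 3 mm of the centre of the rim, level within about 2 degrees and at rest; the other loose jar still stands upright on the carousel (all of step 2 and distance between loose_lid_seat and open_jar_rim below 0.003 m and angle between the z axis of loose_lid_seat and the z axis of open_jar_rim, either way round below 0.03 rad and angle between loose_lid_seat's own z axis and vertical below 0.04 rad and linear speed of loose_lid below 0.01 m/s and angle between jar_1_rim's own z axis and vertical below 0.05 rad and height (world z) of jar_1_rim below 0.078 m); the robot touches nothing.
It fails at once if the blower is pushed away or knocked over (distance of blower from where it was at the start of the episode above 0.02 m or angle between blower's own z axis and vertical above 0.5 rad).
It fails at once if the spool is pushed away or knocked over (distance of spool from where it was at the start of the episode above 0.02 m or angle between spool's own z axis and vertical above 0.5 rad).
It fails at once if the brush is pushed away or knocked over (distance of brush from where it was at the start of the episode above 0.02 m).
It fails at once if a neighbouring jar is lifted out of its place or knocked over (angle between jar_1_rim's own z axis and vertical above 0.3 rad or height (world z) of jar_1_rim above 0.09 m).
It also fails if it takes over 42 s, if anything falls off the work surface, if the arm or the gripper's body presses on something with over 40 N, if the wrist force passes 120 N, or if a joint passes its speed limit or range.

### The arm

A 6-joint arm with a two-finger parallel gripper is mounted at the origin on a cart in front of the work surface, level with it; the furniture and walls round the work are solid. World frame = base frame: x ahead of the robot, y to its left, z up, the work surface at z = 0. Lengths are in mm, angles in rad, forces in N, time in s.
With the tool pointing down it reaches from about 400 to 925 mm from the base axis. Payload 12.5 kg.
Tool frame: the origin (TCP) lies on the centre line of the jaws, within the pads' length; the fingertips stand 14 mm ahead of it and the grasp point (between the pads) lies 5 mm behind it; z points along the fingers, x is the direction in which the jaws open and shut, and the axes are right-handed (so a half turn about z gives the same grasp; the last joint's range is limited). The gripper opens to 95 mm and grips with 3 to 60 N. Pads are 20 mm wide; open, the fingers measure 119 mm over their backs; the gripper's body (75 mm by 180 mm) begins 59 mm behind the grasp point.
Start: joints at [1.076, 0.491, 1.559, -0, 1.092, -0.106], TCP at [236.908, 578.377, 228.661] pointing down, gripper open.
Joint ranges: [-3.1, 3.1], [-0.84, 2.19], [0.05, 2.79], [-1.13, 4.28], [0.06, 2.93], [-2.69, 2.69]. Speed limits (rad/s): [2.22, 2.22, 2.79, 3.14, 3.14, 3.14].

### API

Orientations are given as [roll, pitch, yaw] about the fixed x, y, z axes, in that order (R = Rz(yaw) Ry(pitch) Rx(roll)).
In Python, from cell import state, read_camera, job_done gives the robot as it stands.
- The arm moves only by the shell command python3 -m handwheel 'ROWS'. ROWS is JSON, a list of rows, each an object of numbers: "hand": the finger opening in m, from 0 to 0.0951; "x", "y", "z": the shift along the world's x, y, z in m; "spin": the turn about the world's z in units of 5 degrees (1.0 is 5 degrees). In form: [{"hand": .., "x": .., "y": .., "z": .., "spin": ..}, ...]. A call has 1 to 20 rows; each row is the pose to reach, as a shift and turn from the pose commanded when the call began; what a row does not reach only later rows make up. A row lasts 1/12 s, in which the tool goes at most 41.7 mm and 7.16 degrees, less where a joint would pass 70% of its speed; a pose out of reach is approached as far as the arm can. A call with a gripper value outside its range is refused whole. The fingers move at their own pace and stop on an object; the grip force is fixed at half the most. Time passes only in rows, so rows that repeat a pose let the fingers close. It gives the time, the measured TCP pose, the force and the opening at its end, in the units of the state.
- state(): the state, without advancing time (a new reading comes with each control period).
- read_camera(name): name is "scene" or "top" or "wrist"; returns a dict with "img" (400x640x3 uint8, red, green, blue), "fx", "fy", "cx", "cy" (pixels), "D" ([k1, k2, p1, p2, k3] as OpenCV has them; the pictures are not rectified), "T" (4x4, takes a point from camera to world coordinates). Camera axes: x right, y down, z forward; pixel columns grow to the right and rows downward; lengths in mm; the calibration is good to about 2 mm. A picture is of the moment at which its call begins. There is no depth.
- job_done(): hands the job in, once; it reports no verdict.
The state is a dict: "t": time; "joints": joint angles; "qvel": joint speeds; "tau": joint torques, N m; "eef_pos": TCP position; "tcp_rot": TCP orientation; "ft_force": force on the tool from outside, world axes, zero at the start; "moment": the same for the moment, N m; "opening": opening from 0.0 (shut) to 1.0 (fully open).
Only numpy, scipy, OpenCV 4.12 (cv2) and the standard library are available. Lean on these libraries where they do the work, as an engineer would, in place of code of your own. Each camera call takes 0.05 s, during which the arm holds its last target. There are 200 camera calls.

## Working session

There is one attempt and no reset: what is moved stays moved. The work goes in short steps, Python scripts to look and compute and a shell command to move; the robot and the scene stay as the last step left them, time stands still between calls to the robot, and variables do not carry over. Pictures are saved under pics/ and viewed, about 8 in all and at most 12, crops included, and the job is handed in when it is done.

```bash
mkdir -p pics; cat > h.py <<'E'
import numpy as np, cv2
from cell import state, read_camera, job_done
def grab(n,f=None):
    c=read_camera(n)
    if f: cv2.imwrite('pics/'+f,cv2.cvtColor(c['img'],cv2.COLOR_RGB2BGR))
    return c
def K(c): return np.array([[c['fx'],0,c['cx']],[0,c['fy'],c['cy']],[0,0,1.]])
def onz(c,uv,z):
    p=cv2.undistortPoints(np.array(uv,float).reshape(-1,1,2),K(c),np.array(c['D'],float)).reshape(-1,2)
    T=np.array(c['T']); d=np.c_[p,np.ones(len(p))]@T[:3,:3].T; o=T[:3,3]
    return o+d*((z-o[2])/d[:,2])[:,None]
def proj(c,P):
    T=np.linalg.inv(np.array(c['T'])); r=cv2.Rodrigues(T[:3,:3])[0]
    return cv2.projectPoints(np.array(P,float).reshape(-1,1,3),r,T[:3,3],K(c),np.array(c['D'],float))[0].reshape(-1,2)
E
python3 - <<'E'
from h import *
a=grab('scene','s0.png');b=grab('top','t0.png')
cv2.imwrite('pics/st0.png',cv2.resize(np.vstack([cv2.imread('pics/s0.png'),cv2.imread('pics/t0.png')]),(480,600)))
for c in(a,b):print(np.round(np.array(c['T']),2).tolist(),c['fx'])
s=state();print(s)
E
```

```text
[[0.84, -0.36, 0.41, 17.68], [-0.55, -0.52, 0.65, -636.5], [-0.02, -0.77, -0.63, 841.3], [0.0, 0.0, 0.0, 1.0]] 409.645507920707
[[-0.03, -1.0, 0.09, 431.15], [-1.0, 0.02, -0.03, 169.04], [0.02, -0.09, -1.0, 1103.99], [0.0, 0.0, 0.0, 1.0]] 364.3365751764828
{'t': 0.1, 'joints': array([ 1.07637769e+00,  4.91481195e-01,  1.55939580e+00,  9.71751518e-06,
        1.09167648e+00, -1.05590619e-01]), 'qvel': array([ 1.23829706e-03, -2.22631446e-03, -7.85785618e-05,  7.98463115e-04,
       -5.99640502e-04,  1.44125909e-03]), 'tau': array([ 3.36913305e-03, -6.13624620e+01, -2.58606541e+01,  6.93590823e-02,
        4.70309216e-02, -4.39604526e-05]), 'eef_pos': array([236.81674517, 578.18199953, 228.12889822]), 'tcp_rot': array([-3.14148282e+00,  9.54556382e-04,  1.18196388e+00]), 'ft_force': array([-0.42423559,  0.03420411,  0.08665965]), 'moment': array([ 0.01396554, -0.00195657,  0.0198052 ]), 'opening': 1.0032752685977433}
```

View pics/t0.png

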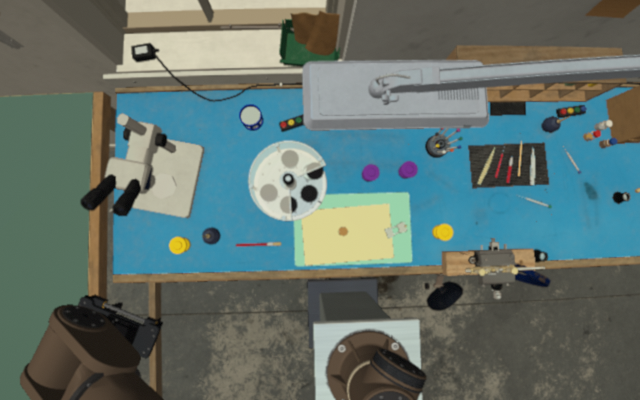

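View pics/s0.png

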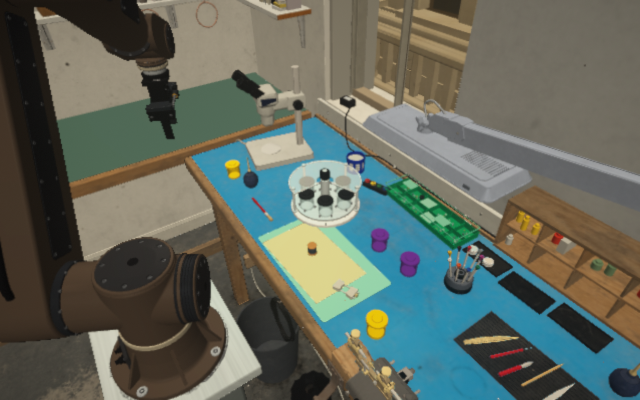

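```bash
python3 - <<'E'
from h import *
t=cv2.imread('pics/t0.png')[132:228,238:338];s=cv2.imread('pics/s0.png')[155:230,280:370]
A=cv2.resize(t,(600,576),interpolation=cv2.INTER_CUBIC)
cv2.imwrite('pics/c0.png',A)
cv2.imwrite('pics/c1.png',cv2.resize(s,(720,600),interpolation=cv2.INTER_CUBIC))
b=grab('top')
print(onz(b,[[288,180],[308,193],[258,244],[211,236],[343,231]],50))
E
```

```text
[[573.30519439 221.77907162  50.        ]
 [533.85145995 164.50950291  50.        ]
 [390.48467849 311.54850088  50.        ]
 [416.68096709 446.20971579  50.        ]
 [421.13442739  66.22881127  50.        ]]
```

View pics/c0.png

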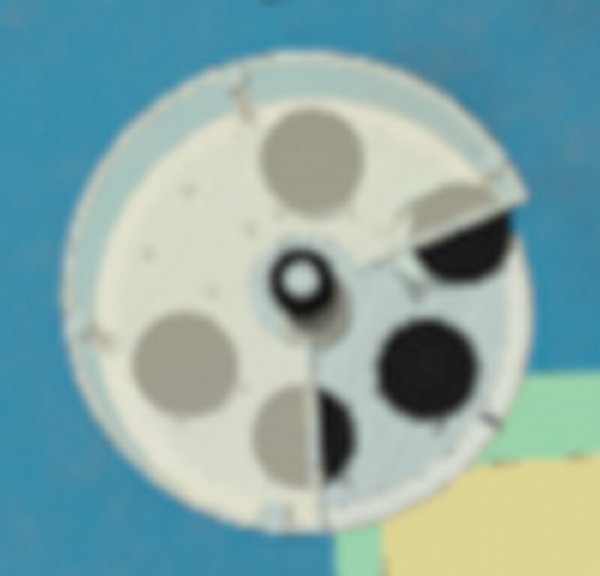

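View pics/c1.png

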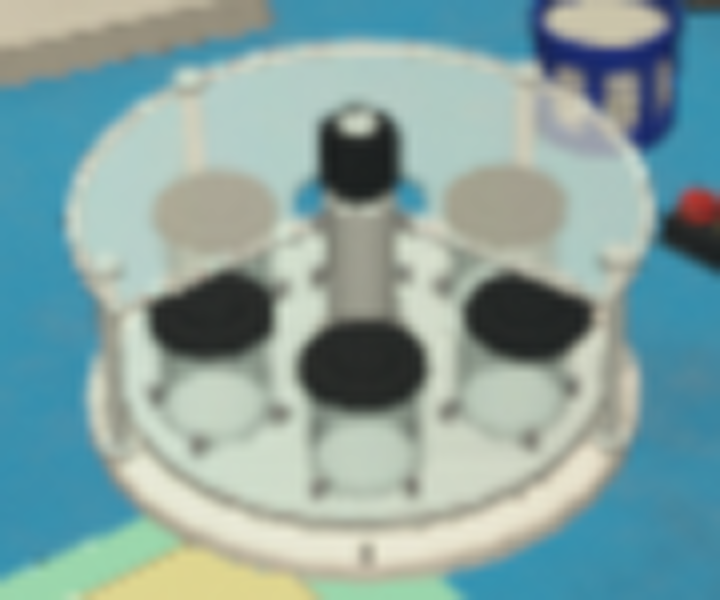

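```bash
python3 - <<'E'
from h import *
b=grab('top')
f=lambda x,y:[238+x/6-.4,132+y/6-.4]
k=onz(b,[f(302,281)],140)[0];j2=onz(b,[f(428,370)],82)[0];p=onz(b,[f(491,421)],16)[0];l=onz(b,[f(463,231)],88)[0];j1=onz(b,[f(304,437)],82)[0]
for n,v in zip('k j2 p lid j1'.split(),(k,j2,p,l,j1)):
  d=v-k;print(n,v.round(1),np.hypot(*d[:2]).round(1),np.degrees(np.arctan2(d[1],d[0])).round(1))
E
```

```text
k [565.4 217.4 140. ] 0.0 0.0
j2 [529.9 162.   82. ] 65.7 -122.7
p [509.9 130.8  16. ] 102.8 -122.6
lid [594.5 144.   88. ] 78.9 -68.3
j1 [499.9 220.8  82. ] 65.6 177.0
```

```bash
python3 -m handwheel '[{"hand":0.095,"x":0.329,"y":-0.361,"z":-0.03},{"hand":0.095,"x":0.329,"y":-0.361,"z":-0.03},{"hand":0.095,"x":0.329,"y":-0.361,"z":-0.03},{"hand":0.095,"x":0.329,"y":-0.361,"z":-0.03},{"hand":0.095,"x":0.329,"y":-0.361,"z":-0.03},{"hand":0.095,"x":0.329,"y":-0.361,"z":-0.03},{"hand":0.095,"x":0.329,"y":-0.361,"z":-0.03},{"hand":0.095,"x":0.329,"y":-0.361,"z":-0.03},{"hand":0.095,"x":0.329,"y":-0.361,"z":-0.03},{"hand":0.095,"x":0.329,"y":-0.361,"z":-0.03},{"hand":0.095,"x":0.329,"y":-0.361,"z":-0.03},{"hand":0.095,"x":0.329,"y":-0.361,"z":-0.03},{"hand":0.095,"x":0.329,"y":-0.361,"z":-0.03},{"hand":0.095,"x":0.329,"y":-0.361,"z":-0.03},{"hand":0.095,"x":0.329,"y":-0.361,"z":-0.03}]'
python3 - <<'E'
from h import *
c=grab('wrist','w1.png');s=state();print(s['eef_pos'],s['tcp_rot'],np.array(c['T']).round(2).tolist())
print(proj(c,[[565.4,217.4,140],[529.9,162,82],[594.5,144,90]]))
E
```

```text
[236.86070442 578.30401975 228.36496372] [-3.14152389e+00  4.56071793e-04  1.18196780e+00] [[0.38, 0.89, 0.24, 169.29], [0.93, -0.37, -0.1, 605.45], [-0.0, 0.26, -0.96, 383.98], [0.0, 0.0, 0.0, 1.0]]
[[146.95715305 544.38903024]
 [121.37932431 483.94657844]
 [131.81786275 522.1302452 ]]invalid input
```

View pics/w1.png

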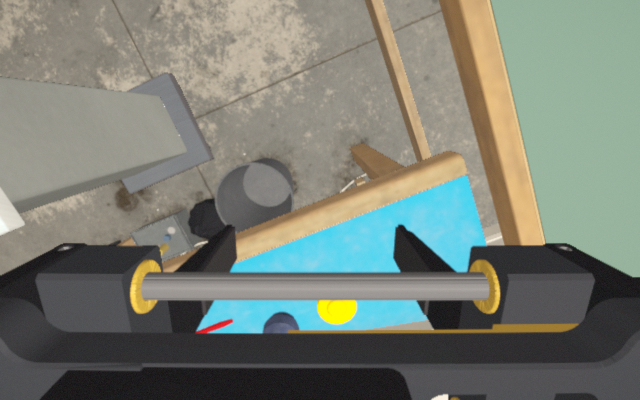

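The view shows only the start pose: the rows were refused, presumably because "spin" was missing.

```bash
python3 -m handwheel '[{"hand":0.095,"x":0.329,"y":-0.361,"z":-0.03,"spin":0},{"hand":0.095,"x":0.329,"y":-0.361,"z":-0.03,"spin":0},{"hand":0.095,"x":0.329,"y":-0.361,"z":-0.03,"spin":0},{"hand":0.095,"x":0.329,"y":-0.361,"z":-0.03,"spin":0},{"hand":0.095,"x":0.329,"y":-0.361,"z":-0.03,"spin":0},{"hand":0.095,"x":0.329,"y":-0.361,"z":-0.03,"spin":0},{"hand":0.095,"x":0.329,"y":-0.361,"z":-0.03,"spin":0},{"hand":0.095,"x":0.329,"y":-0.361,"z":-0.03,"spin":0},{"hand":0.095,"x":0.329,"y":-0.361,"z":-0.03,"spin":0},{"hand":0.095,"x":0.329,"y":-0.361,"z":-0.03,"spin":0},{"hand":0.095,"x":0.329,"y":-0.361,"z":-0.03,"spin":0},{"hand":0.095,"x":0.329,"y":-0.361,"z":-0.03,"spin":0},{"hand":0.095,"x":0.329,"y":-0.361,"z":-0.03,"spin":0},{"hand":0.095,"x":0.329,"y":-0.361,"z":-0.03,"spin":0},{"hand":0.095,"x":0.329,"y":-0.361,"z":-0.03,"spin":0}]'
python3 - <<'E'
from h import *
c=grab('wrist','w2.png');s=state();print(s['t'],s['eef_pos'],s['tcp_rot'])
print(proj(c,[[565.4,217.4,140],[529.9,162,82],[594.5,144,90]]))
E
```

```text
t: 1.5
eef_pos: [565.5, 217.6, 198.5]
tcp_rot: [-3.141, 0.0, 1.182]
ft_force: [0.3, 0.8, -0.2]
opening: 1.0
1.55 [565.21826933 218.06149769 198.66740725] [-3.14119514e+00 -5.01907867e-06  1.18268117e+00]
[[315.04726833 216.90052527]
 [244.07737161 184.14478725]
 [254.7938347  254.81537711]]
```

View pics/w2.png

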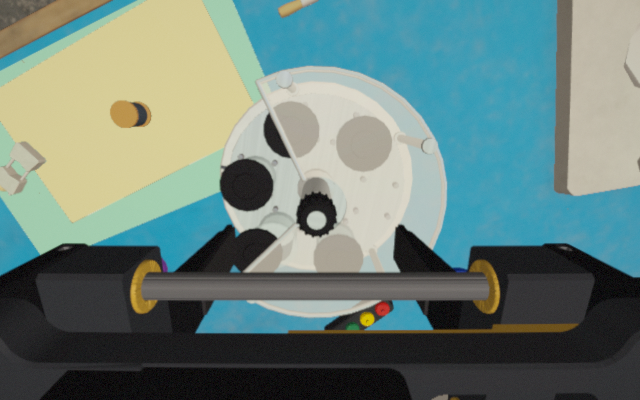

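```bash
python3 -m handwheel '[{"hand":0.095,"x":0,"y":0,"z":-0.03,"spin":0},{"hand":0.095,"x":0,"y":0,"z":-0.055,"spin":0},{"hand":0.095,"x":0,"y":0,"z":-0.068,"spin":0},{"hand":0.095,"x":0,"y":0,"z":-0.074,"spin":0},{"hand":0.025,"x":0,"y":0,"z":-0.074,"spin":0},{"hand":0.025,"x":0,"y":0,"z":-0.074,"spin":0},{"hand":0.025,"x":0,"y":0,"z":-0.074,"spin":0},{"hand":0.025,"x":0,"y":0,"z":-0.074,"spin":0},{"hand":0.025,"x":0,"y":0,"z":-0.074,"spin":0},{"hand":0.025,"x":0,"y":0,"z":-0.074,"spin":0},{"hand":0.025,"x":0,"y":0,"z":-0.074,"spin":0},{"hand":0.025,"x":0,"y":0,"z":-0.074,"spin":0}]'
```

```text
t: 2.55
eef_pos: [566.0, 217.3, 124.8]
tcp_rot: [3.141, -0.0, 1.182]
ft_force: [-0.3, -0.4, -0.2]
opening: 0.495
```

```bash
python3 -m handwheel '[{"hand":0.02,"x":0,"y":0,"z":0,"spin":0},{"hand":0.02,"x":0,"y":0,"z":0,"spin":0},{"hand":0.02,"x":0,"y":0,"z":0,"spin":0},{"hand":0.02,"x":0,"y":0,"z":0,"spin":0},{"hand":0.02,"x":0,"y":0,"z":0,"spin":0},{"hand":0.02,"x":0,"y":0,"z":0,"spin":0}]'
```

```text
t: 3.05
eef_pos: [566.3, 218.1, 124.7]
tcp_rot: [3.141, -0.002, 1.182]
ft_force: [1.8, 6.0, -1.6]
opening: 0.298
```

```bash
python3 -m handwheel '[{"hand":0.02,"x":0,"y":0,"z":0.003,"spin":0},{"hand":0.02,"x":0,"y":0,"z":0.006,"spin":0},{"hand":0.02,"x":0,"y":0,"z":0.009,"spin":0},{"hand":0.02,"x":0,"y":0,"z":0.0115,"spin":0},{"hand":0.02,"x":0,"y":0,"z":0.0125,"spin":0},{"hand":0.02,"x":0,"y":0,"z":0.0125,"spin":0},{"hand":0.02,"x":0,"y":0,"z":0.0125,"spin":0}]'
```

```text
t: 3.63
eef_pos: [566.2, 218.1, 136.7]
tcp_rot: [3.141, -0.001, 1.182]
ft_force: [4.4, 6.4, -7.2]
opening: 0.296
```

```bash
python3 -m handwheel '[{"hand":0.02,"x":0,"y":0,"z":0,"spin":-0.05},{"hand":0.02,"x":0,"y":0,"z":0,"spin":-0.15},{"hand":0.02,"x":0,"y":0,"z":0,"spin":-0.3},{"hand":0.02,"x":0,"y":0,"z":0,"spin":-0.5},{"hand":0.02,"x":0,"y":0,"z":0,"spin":-0.75},{"hand":0.02,"x":0,"y":0,"z":0,"spin":-1.05},{"hand":0.02,"x":0,"y":0,"z":0,"spin":-1.4},{"hand":0.02,"x":0,"y":0,"z":0,"spin":-1.8},{"hand":0.02,"x":0,"y":0,"z":0,"spin":-2.2},{"hand":0.02,"x":0,"y":0,"z":0,"spin":-2.6},{"hand":0.02,"x":0,"y":0,"z":0,"spin":-3.0},{"hand":0.02,"x":0,"y":0,"z":0,"spin":-3.4},{"hand":0.02,"x":0,"y":0,"z":0,"spin":-3.8},{"hand":0.02,"x":0,"y":0,"z":0,"spin":-4.15},{"hand":0.02,"x":0,"y":0,"z":0,"spin":-4.45},{"hand":0.02,"x":0,"y":0,"z":0,"spin":-4.7},{"hand":0.02,"x":0,"y":0,"z":0,"spin":-4.85},{"hand":0.02,"x":0,"y":0,"z":0,"spin":-4.95},{"hand":0.02,"x":0,"y":0,"z":0,"spin":-5.0},{"hand":0.02,"x":0,"y":0,"z":0,"spin":-5.0}]'
python3 - <<'E'
from h import *
grab('top','t3.png');grab('scene','s3.png')
t=cv2.imread('pics/t3.png')[132:228,238:338];s=cv2.imread('pics/s3.png')[150:230,280:370]
cv2.imwrite('pics/c3.png',np.hstack([cv2.resize(t,(380,380),interpolation=3),cv2.resize(s,(410,380),interpolation=3)]))
E
```

```text
t: 5.3
eef_pos: [566.4, 218.4, 136.6]
tcp_rot: [-3.141, -0.002, 0.745]
ft_force: [4.7, 7.3, -7.4]
opening: 0.301
```

View pics/c3.png

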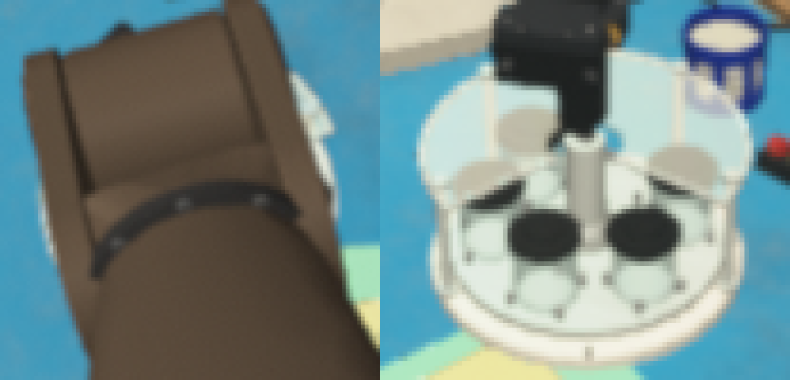

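The carousel turned about 25° the right way. The jar now at (645,275) still carries its offset lid at (645,233). I'll turn the remaining 35°.

```bash
python3 -m handwheel '[{"hand":0.02,"x":0,"y":0,"z":0,"spin":-0.1},{"hand":0.02,"x":0,"y":0,"z":0,"spin":-0.3},{"hand":0.02,"x":0,"y":0,"z":0,"spin":-0.6},{"hand":0.02,"x":0,"y":0,"z":0,"spin":-1.0},{"hand":0.02,"x":0,"y":0,"z":0,"spin":-1.45},{"hand":0.02,"x":0,"y":0,"z":0,"spin":-1.95},{"hand":0.02,"x":0,"y":0,"z":0,"spin":-2.45},{"hand":0.02,"x":0,"y":0,"z":0,"spin":-2.95},{"hand":0.02,"x":0,"y":0,"z":0,"spin":-3.45},{"hand":0.02,"x":0,"y":0,"z":0,"spin":-3.95},{"hand":0.02,"x":0,"y":0,"z":0,"spin":-4.45},{"hand":0.02,"x":0,"y":0,"z":0,"spin":-4.95},{"hand":0.02,"x":0,"y":0,"z":0,"spin":-5.4},{"hand":0.02,"x":0,"y":0,"z":0,"spin":-5.8},{"hand":0.02,"x":0,"y":0,"z":0,"spin":-6.15},{"hand":0.02,"x":0,"y":0,"z":0,"spin":-6.45},{"hand":0.02,"x":0,"y":0,"z":0,"spin":-6.7},{"hand":0.02,"x":0,"y":0,"z":0,"spin":-6.88},{"hand":0.02,"x":0,"y":0,"z":0,"spin":-6.97},{"hand":0.02,"x":0,"y":0,"z":0,"spin":-7.0}]'
python3 -m handwheel '[{"hand":0.02,"x":0,"y":0,"z":0,"spin":0},{"hand":0.02,"x":0,"y":0,"z":-0.003,"spin":0},{"hand":0.02,"x":0,"y":0,"z":-0.005,"spin":0},{"hand":0.02,"x":0,"y":0,"z":-0.007,"spin":0},{"hand":0.02,"x":0,"y":0,"z":-0.009,"spin":0},{"hand":0.02,"x":0,"y":0,"z":-0.011,"spin":0},{"hand":0.02,"x":0,"y":0,"z":-0.0125,"spin":0},{"hand":0.02,"x":0,"y":0,"z":-0.0125,"spin":0},{"hand":0.02,"x":0,"y":0,"z":-0.0125,"spin":0}]'
```

```text
t: 7.07
eef_pos: [566.7, 218.5, 136.7]
tcp_rot: [-3.14, -0.002, 0.134]
ft_force: [5.8, 8.9, -8.5]
opening: 0.303
t: 7.82
eef_pos: [566.7, 218.5, 124.7]
tcp_rot: [-3.14, -0.002, 0.135]
ft_force: [4.5, 7.1, -2.8]
opening: 0.298
```

```bash
python3 -m handwheel '[{"hand":0.06,"x":0,"y":0,"z":0,"spin":0},{"hand":0.06,"x":0,"y":0,"z":0,"spin":0},{"hand":0.06,"x":0,"y":0,"z":0,"spin":0},{"hand":0.06,"x":0,"y":0,"z":0,"spin":0},{"hand":0.06,"x":0,"y":0,"z":0,"spin":0},{"hand":0.06,"x":0,"y":0,"z":0.02,"spin":0},{"hand":0.06,"x":0,"y":0,"z":0.05,"spin":0},{"hand":0.03,"x":0,"y":0,"z":0.08,"spin":0},{"hand":0.03,"x":-0.095,"y":-0.083,"z":0.08,"spin":-14.4},{"hand":0.03,"x":-0.095,"y":-0.083,"z":0.08,"spin":-14.4},{"hand":0.03,"x":-0.095,"y":-0.083,"z":0.08,"spin":-14.4},{"hand":0.03,"x":-0.095,"y":-0.083,"z":0.08,"spin":-14.4},{"hand":0.03,"x":-0.095,"y":-0.083,"z":0.08,"spin":-14.4},{"hand":0.03,"x":-0.095,"y":-0.083,"z":0.08,"spin":-14.4},{"hand":0.03,"x":-0.095,"y":-0.083,"z":0.08,"spin":-14.4},{"hand":0.03,"x":-0.095,"y":-0.083,"z":0.08,"spin":-14.4},{"hand":0.03,"x":-0.095,"y":-0.083,"z":0.08,"spin":-14.4},{"hand":0.03,"x":-0.095,"y":-0.083,"z":0.08,"spin":-14.4},{"hand":0.03,"x":-0.095,"y":-0.083,"z":0.08,"spin":-14.4},{"hand":0.03,"x":-0.095,"y":-0.083,"z":0.08,"spin":-14.4}]'
python3 - <<'E'
from h import *
c=grab('wrist','w4.png');s=grab('scene','s4.png');b=grab('top','t4.png')
P=[[516,155.5,88],[529.7,161.9,74],[565.4,217.4,140]]
for q in(c,s,b):print(proj(q,P).round(1).tolist())
S=cv2.resize(cv2.imread('pics/s4.png')[150:230,280:370],(450,400),interpolation=3)
W=cv2.imread('pics/w4.png')
cv2.imwrite('pics/c4.png',np.hstack([S,cv2.resize(W[:, :320],(320,400))]) )
E
```

```text
t: 9.48
eef_pos: [470.9, 134.3, 204.7]
tcp_rot: [-3.142, -0.0, -1.119]
ft_force: [-0.2, 0.4, -0.7]
opening: 0.313
[[314.2, 143.7], [314.4, 125.5], [262.2, 41.3]]
[[321.1, 200.6], [323.8, 201.5], [323.2, 170.6]]
[[311.4, 198.0], [309.0, 193.6], [287.9, 178.4]]
```

View pics/w4.png

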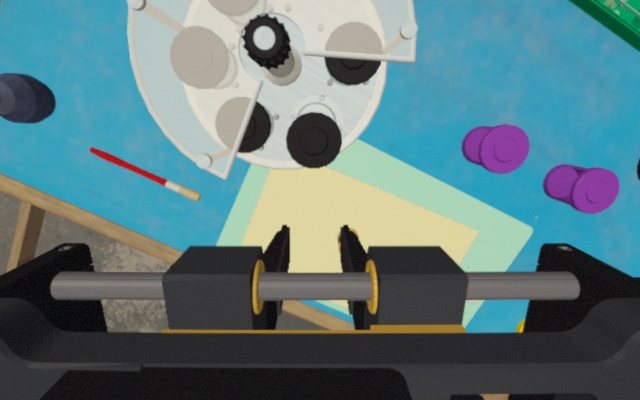

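View pics/c4.png

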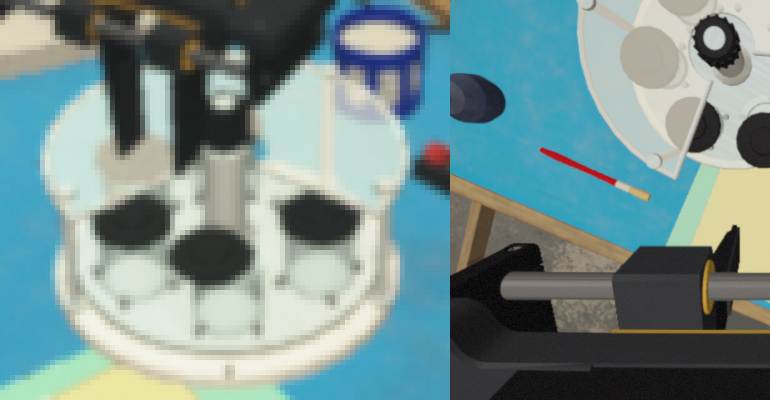

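```bash
python3 - <<'E'
from h import *
c=grab('wrist','w5.png')
g=c['img'].max(2);m=((g<60)*255).astype('uint8');m[:95]=0;m[185:]=0;m[:,:275]=0;m[:,360:]=0
cs=max(cv2.findContours(m,0,1)[0],key=cv2.contourArea)
e=cv2.fitEllipse(cv2.convexHull(cs));print(e)
L=onz(c,[e[0]],86.5)[0];k=onz(c,[[264.5,38]],140)[0]
print('lid',L,'knob',k)
J=np.array([529.7,161.9]);d=L[:2]-J;print('off from expected jar',d,np.hypot(*d),np.degrees(np.arctan2(d[1],d[0])))
# projected knob/jar bias
b=np.array([k[0]-565.4,k[1]-217.4]);print('bias',b)
T=np.array(c['T']);print(T[:3,:3].round(2))
E
```

```text
((313.7138671875, 139.92198181152344), (53.544105529785156, 53.958805084228516), 7.8403167724609375)
lid [518.67038952 157.27697577  86.5       ] knob [567.91191193 216.87844534 140.        ]
off from expected jar [-11.02961048  -4.62302423] 11.959291802022513 -157.25916899523654
bias [ 2.51191193 -0.52155466]
[[ 0.44 -0.87 -0.24]
 [-0.9  -0.42 -0.11]
 [-0.    0.26 -0.96]]
```

```bash
python3 -m handwheel '[{"hand":0.03,"x":0,"y":0,"z":-0.035,"spin":0},{"hand":0.03,"x":0,"y":0,"z":-0.07,"spin":0},{"hand":0.03,"x":0,"y":0,"z":-0.095,"spin":0},{"hand":0.03,"x":0,"y":0,"z":-0.107,"spin":0},{"hand":0.03,"x":0.009,"y":0.0042,"z":-0.107,"spin":0},{"hand":0.03,"x":0.016,"y":0.0075,"z":-0.107,"spin":0},{"hand":0.03,"x":0.018,"y":0.0085,"z":-0.107,"spin":0},{"hand":0.03,"x":0.0195,"y":0.0092,"z":-0.107,"spin":0},{"hand":0.03,"x":0.021,"y":0.0099,"z":-0.107,"spin":0},{"hand":0.03,"x":0.0225,"y":0.0106,"z":-0.107,"spin":0},{"hand":0.03,"x":0.024,"y":0.0113,"z":-0.107,"spin":0},{"hand":0.03,"x":0.0255,"y":0.012,"z":-0.107,"spin":0},{"hand":0.03,"x":0.027,"y":0.0127,"z":-0.107,"spin":0},{"hand":0.03,"x":0.027,"y":0.0127,"z":-0.107,"spin":0}]'
python3 - <<'E'
from h import *
c=grab('wrist','w6.png');s=grab('scene','s6.png')
S=cv2.resize(cv2.imread('pics/s6.png')[160:230,285:365],(420,368),interpolation=3)
W=cv2.resize(cv2.imread('pics/w6.png')[60:280,210:430],(368,368),interpolation=3)
cv2.imwrite('pics/c6.png',np.hstack([S,W]))
print(proj(c,[[531.3,162.9,82],[531.3,162.9,90]]))
E
```

```text
t: 10.85
eef_pos: [498.2, 147.2, 97.8]
tcp_rot: [-3.141, -0.0, -1.122]
ft_force: [-1.2, -0.2, 1.1]
opening: 0.314
[[312.9869111  182.91363609]
 [312.90370638 186.04565732]]
```

View pics/c6.png

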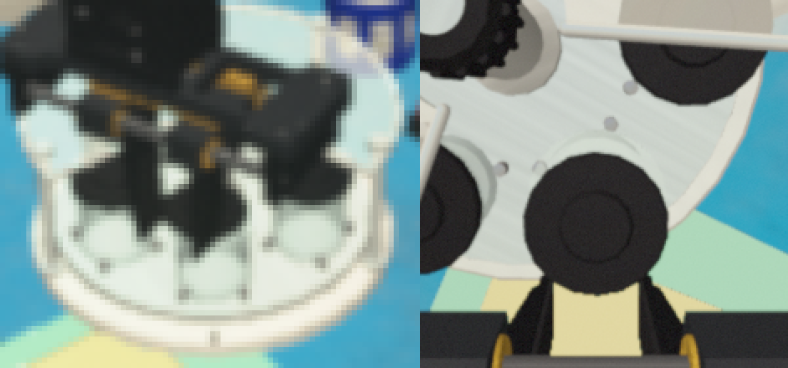

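The lid at crop (596,225) touches both fingertips and slides with them; it has about 6 mm left to go.

```bash
python3 -m handwheel '[{"hand":0.03,"x":0.001,"y":0.0005,"z":0,"spin":0},{"hand":0.03,"x":0.002,"y":0.001,"z":0,"spin":0},{"hand":0.03,"x":0.003,"y":0.0014,"z":0,"spin":0},{"hand":0.03,"x":0.004,"y":0.0019,"z":0,"spin":0},{"hand":0.03,"x":0.005,"y":0.0024,"z":0,"spin":0},{"hand":0.03,"x":0.0055,"y":0.0026,"z":0,"spin":0},{"hand":0.03,"x":0.0055,"y":0.0026,"z":0,"spin":0}]'
cat > look.py <<'E'
from h import *
import sys
c=grab('wrist','w.png')
g=c['img'].max(2);m=((g<60)*255).astype('uint8');m[:100]=0;m[232:]=0;m[:,262:]=m[:,262:];m[:,:266]=0;m[:,362:]=0
cs=max(cv2.findContours(cv2.morphologyEx(m,cv2.MORPH_OPEN,np.ones((25,25))),0,1)[0],key=cv2.contourArea)
e=cv2.fitEllipse(cs);print(e)
for z in(80,88):print(z,onz(c,[e[0]],z)[0].round(1),'width',np.linalg.norm(onz(c,[[e[0][0]-e[1][0]/2,e[0][1]]],z)-onz(c,[[e[0][0]+e[1][0]/2,e[0][1]]],z)).round(1))
E
python3 look.py
```

```text
t: 11.53
eef_pos: [503.5, 149.7, 97.6]
tcp_rot: [3.142, -0.0, -1.122]
ft_force: [-0.4, -1.2, 0.6]
opening: 0.317
((314.88470458984375, 192.72409057617188), (81.49351501464844, 81.77912139892578), 36.15258026123047)
80 [531.4 161.8  80. ] width 47.7
88 [533.3 162.7  88. ] width 45.5
```

```bash
python3 - <<'E'
from h import *
c=grab('wrist','w7.png');s=grab('scene','s7.png')
S=cv2.resize(cv2.imread('pics/s7.png')[160:230,285:365],(420,368),interpolation=3)
W=cv2.resize(cv2.imread('pics/w7.png')[60:280,210:430],(368,368),interpolation=3)
cv2.imwrite('pics/c7.png',np.hstack([S,W]))
E
```

```text
(no output)
```

View pics/c7.png

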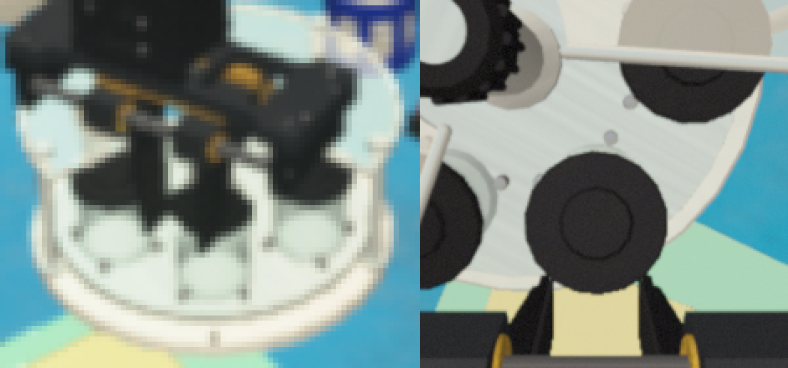

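```bash
python3 - <<'E'
from h import *
c=grab('wrist')
for f in('w6','w7'):
    g=cv2.imread(f'pics/{f}.png').max(2);m=((g<75)*255).astype('uint8');r=[]
    for y in(180,185,190,195,200):
        x=np.where(m[y,262:366])[0]+262;r.append((x.min(),x.max()))
    col=[(lambda q:(q.min()+130,q.max()+130))(np.where(m[130:240,x])[0]) for x in(305,315,325)]
    print(f,r,col)
E
cat >> h.py <<'E'
E
python3 - <<'E'
from h import *
c=grab('wrist');t=np.linspace(0,6.28,60)
for ctr in((531.3,162.9),(529.5,161)):
  for z in(80,88):
    p=proj(c,np.c_[ctr[0]+25*np.cos(t),ctr[1]+25*np.sin(t),np.full(60,z)]);print(ctr,z,p.min(0),p.max(0),np.ptp(p,0))
E
```

```text
w6 [(np.int64(275), np.int64(354)), (np.int64(273), np.int64(356)), (np.int64(273), np.int64(357)), (np.int64(273), np.int64(356)), (np.int64(273), np.int64(357))] [(np.int64(153), np.int64(233)), (np.int64(152), np.int64(235)), (np.int64(153), np.int64(233))]
w7 [(np.int64(276), np.int64(354)), (np.int64(274), np.int64(356)), (np.int64(273), np.int64(356)), (np.int64(274), np.int64(356)), (np.int64(274), np.int64(356))] [(np.int64(153), np.int64(233)), (np.int64(151), np.int64(234)), (np.int64(152), np.int64(233))]
(531.3, 162.9) 80 [270.34148687 148.84216568] [355.798297   231.81483723] [85.45681013 82.97267155]
(531.3, 162.9) 88 [268.33426177 150.43962173] [357.65116382 236.90098948] [89.31690205 86.46136775]
(529.5, 161) 80 [272.08304998 153.19376537] [357.23738835 235.5734738 ] [85.15433837 82.37970843]
(529.5, 161) 88 [270.16173512 154.98888962] [359.14785555 240.8033207 ] [88.98612043 85.81443109]
```

```bash
python3 -m handwheel '[{"hand":0.03,"x":0.0007,"y":0.0003,"z":0,"spin":0},{"hand":0.03,"x":0.0014,"y":0.0006,"z":0,"spin":0},{"hand":0.03,"x":0.002,"y":0.0009,"z":0,"spin":0},{"hand":0.03,"x":0.0027,"y":0.0012,"z":0,"spin":0},{"hand":0.03,"x":0.0027,"y":0.0012,"z":0,"spin":0}]'
python3 - <<'E'
from h import *
c=grab('wrist','w8.png');s=grab('scene','s8.png')
g=cv2.imread('pics/w8.png').max(2);m=((g<75)*255).astype('uint8')
print([(lambda x:(x.min()+262,x.max()+262))(np.where(m[y,262:366])[0]) for y in(185,190,195,200)],[(lambda q:(q.min()+130,q.max()+130))(np.where(m[130:240,x])[0]) for x in(305,315,325)])
S=cv2.resize(cv2.imread('pics/s8.png')[165:230,290:360],(420,390),interpolation=3)
W=cv2.resize(cv2.imread('pics/w8.png')[130:270,250:380],(362,390),interpolation=3)
cv2.imwrite('pics/c8.png',np.hstack([S,W]))
E
```

```text
t: 12.2
eef_pos: [506.3, 150.9, 97.7]
tcp_rot: [-3.141, -0.0, -1.122]
ft_force: [0.2, -0.5, 0.4]
opening: 0.313
[(np.int64(276), np.int64(354)), (np.int64(274), np.int64(355)), (np.int64(275), np.int64(355)), (np.int64(275), np.int64(355))] [(np.int64(155), np.int64(232)), (np.int64(153), np.int64(232)), (np.int64(155), np.int64(231))]
```

View pics/c8.png

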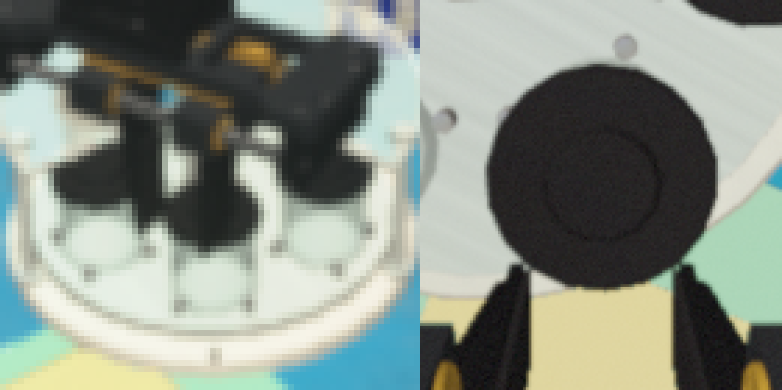

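```bash
python3 -m handwheel '[{"hand":0.03,"x":-0.01,"y":-0.0047,"z":0,"spin":0},{"hand":0.03,"x":-0.0354,"y":-0.0166,"z":0,"spin":0},{"hand":0.03,"x":-0.0354,"y":-0.0166,"z":0.04,"spin":0},{"hand":0.03,"x":-0.0354,"y":-0.0166,"z":0.08,"spin":0},{"hand":0.03,"x":-0.0354,"y":-0.0166,"z":0.107,"spin":0},{"hand":0.03,"x":-0.0354,"y":-0.0166,"z":0.107,"spin":0},{"hand":0.03,"x":-0.0354,"y":-0.0166,"z":0.107,"spin":0}]'
python3 - <<'E'
from h import *
c=grab('wrist','w9.png');s=grab('scene','s9.png');b=grab('top','t9.png')
g=c['img'].max(2);m=((g<60)*255).astype('uint8');m[:85]=0;m[185:]=0;m[:,275:]=m[:,275:];m[:,:278]=0;m[:,360:]=0
cs=max(cv2.findContours(m,0,1)[0],key=cv2.contourArea);e=cv2.fitEllipse(cv2.convexHull(cs));print(e)
for z in(78.5,86.5):print(onz(c,[e[0]],z)[0].round(1))
t=np.linspace(0,6.28,60)
for z in(80,88):
  p=proj(c,np.c_[532+25*np.cos(t),163+25*np.sin(t),np.full(60,z)]);print(z,np.ptp(p,0),p.mean(0))
S=cv2.resize(cv2.imread('pics/s9.png')[165:230,290:360],(420,390),interpolation=3)
W=cv2.resize(cv2.imread('pics/w9.png')[20:180,220:365],(353,390),interpolation=3)
cv2.imwrite('pics/c9.png',np.hstack([S,W]))
E
```

```text
t: 12.88
eef_pos: [471.1, 134.3, 205.9]
tcp_rot: [-3.139, -0.001, -1.122]
ft_force: [-0.4, 0.2, -1.1]
opening: 0.319
((315.13519287109375, 122.62255859375), (52.4865608215332, 53.819000244140625), 178.1373748779297)
[533.1 162.4  78.5]
[533.2 162.5  86.5]
80 [55.7134147 57.2506995] [314.2232339  122.70403284]
88 [57.33201822 58.90460961] [314.21458847 122.89322468]
```

```bash
python3 - <<'E'
from h import *
a=cv2.imread('pics/s0.png',0).astype(float)
for f in('s4','s9'):
    b=cv2.imread(f'pics/{f}.png',0).astype(float)
    print(f);
    for x in(319,322,325,328,331):print(x,a[190:211,x].astype(int).tolist(),'\n   ',b[190:211,x].astype(int).tolist())
def mom(f):
    g=cv2.imread(f'pics/{f}.png',0).astype(float)[188:212,315:336];w=np.clip(120-g,0,90);y,x=np.mgrid[188:212,315:336]
    return (w*x).sum()/w.sum(),(w*y).sum()/w.sum(),w.sum()/90
for f in('s0','s4','s9'):print(f,mom(f))
E
```

```text
s4
319 [151, 189, 209, 212, 207, 187, 145, 78, 46, 42, 43, 41, 41, 43, 68, 112, 140, 135, 129, 138, 157] 
    [169, 210, 227, 227, 219, 174, 74, 47, 45, 46, 45, 44, 43, 46, 44, 45, 73, 118, 142, 156, 179]
322 [143, 142, 143, 141, 123, 79, 46, 41, 41, 40, 39, 38, 40, 40, 40, 64, 117, 160, 181, 197, 200] 
    [159, 160, 159, 158, 146, 106, 54, 45, 46, 46, 46, 44, 45, 45, 45, 43, 60, 129, 197, 218, 221]
325 [155, 154, 154, 152, 127, 66, 43, 42, 41, 42, 41, 40, 40, 42, 40, 50, 100, 163, 193, 201, 201] 
    [175, 175, 174, 174, 170, 142, 69, 47, 45, 44, 42, 42, 44, 46, 43, 49, 99, 174, 214, 222, 222]
328 [134, 134, 132, 130, 112, 72, 44, 40, 39, 38, 37, 38, 40, 40, 39, 59, 113, 160, 183, 197, 198] 
    [147, 149, 149, 148, 146, 147, 143, 109, 61, 49, 46, 46, 45, 50, 85, 148, 181, 183, 201, 217, 220]
331 [189, 211, 213, 212, 206, 185, 138, 73, 46, 41, 40, 40, 41, 57, 89, 121, 137, 132, 127, 141, 166] 
    [207, 228, 230, 230, 225, 215, 209, 213, 216, 204, 192, 195, 202, 201, 188, 169, 158, 149, 144, 161, 187]
s9
319 [151, 189, 209, 212, 207, 187, 145, 78, 46, 42, 43, 41, 41, 43, 68, 112, 1
[... 528 characters left out ...]
 [134, 134, 132, 130, 112, 72, 44, 40, 39, 38, 37, 38, 40, 40, 39, 59, 113, 160, 183, 197, 198] 
    [147, 150, 150, 147, 128, 82, 50, 45, 45, 43, 42, 43, 45, 45, 45, 75, 134, 179, 201, 218, 219]
331 [189, 211, 213, 212, 206, 185, 138, 73, 46, 41, 40, 40, 41, 57, 89, 121, 137, 132, 127, 141, 166] 
    [207, 228, 230, 230, 225, 205, 156, 83, 52, 46, 45, 46, 47, 65, 104, 139, 156, 149, 144, 161, 187]
s0 (np.float64(324.92405182125424), np.float64(200.28548629365378), np.float64(118.35555555555555))
s4 (np.float64(321.92717144625544), np.float64(200.86991953785846), np.float64(107.71111111111111))
s9 (np.float64(324.9103419516264), np.float64(200.24718515429524), np.float64(106.57777777777778))
```

```bash
python3 - <<'E'
from h import *
a=cv2.imread('pics/s0.png',0).astype(int);b=cv2.imread('pics/s9.png',0).astype(int)
for x in(323,325,327):print(x,a[165:184,x].tolist(),'\n   ',b[165:184,x].tolist())
d=abs(a*1.1-b)
for n,(u,v) in dict(left_jar=(306,194),right_jar=(346,194),rearR=(343,181),rearL=(307,181),blower=(251,180),brush=(262,208),spool=(312,248)).items():print(n,d[v-8:v+8,u-10:u+10].mean().round(1))
E
```

```text
323 [196, 194, 176, 143, 162, 187, 141, 55, 34, 33, 33, 32, 32, 33, 54, 121, 168, 155, 152] 
    [200, 211, 196, 159, 181, 208, 158, 61, 36, 34, 33, 32, 33, 34, 56, 136, 189, 174, 171]
325 [195, 194, 177, 153, 180, 198, 158, 62, 35, 32, 31, 32, 31, 32, 46, 116, 170, 160, 156] 
    [175, 209, 196, 170, 200, 217, 176, 67, 37, 34, 31, 31, 32, 32, 49, 132, 191, 179, 176]
327 [194, 195, 192, 161, 98, 86, 55, 35, 32, 31, 31, 31, 31, 39, 80, 140, 161, 147, 145] 
    [129, 186, 199, 164, 110, 96, 61, 37, 32, 32, 31, 31, 31, 41, 91, 157, 180, 164, 162]
left_jar 2.4
right_jar 26.9
rearR 22.7
rearL 41.5
blower 2.5
brush 3.7
spool 3.4
```

```bash
python3 -c "
from cell import *
print(job_done());print(state()['t'])"
```

```text
the job is handed in; nothing more can be done
None
the job is handed in; nothing more can be done
```

I've handed the job in at about 13 s of the 42 s allowed; as expected, no verdict came back. I lifted the knob 12 mm, turned the carousel 60° clockwise with its slipped-lid jar to the pointer, and lowered the knob home. Then I nudged the lid inward with two fingertips until it dropped in, and backed off clear of everything.

**Last checks:**
- **Lid:** in the scene camera it matches the sealed jar that stood at the front at the start, to less than 0.1 px. An 8 mm rise would show as about 2 px, so it is seated, level and centred.
- **Knob:** its picture also matches the start, so it is home.
- **Surroundings:** the blower, brush, spool and the fixed jar now at front left look unchanged.

**Not confirmed or slightly off:**
- **Other loose jar (jar_1):** it is now at the rear left, hidden by the gripper, so I could not check it directly at the end. Nothing touched it.
- **Lid position by camera:** the wrist camera put the lid 2–3 mm from where the top camera implies. That is about its bias on the knob.
- **First move:** it was refused because it lacked "spin", so I sent it again.
- **Pictures:** I viewed 11–12 rather than the planned 8. A last crop was refused at the limit, so the final checks were made on pixel values.

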